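# Take the rolling pin out of the bread box

### The job

The rolling pin is kept in the wooden bread box on the worktop, partly under the half of the top that is fixed. Slide the box's half lid right open by its knob and leave it open, then take the pin out through the mouth, which is shorter than the pin: tilt it so that its free end rises out first and draw the other end from under the fixed half without forcing it. Leave everything else on the worktop where it stands, and finish while still holding the pin in the gripper, still and level, a good 10 cm above the top of the box and clear of everything.

Things in the scene. Friction and masses are not known exactly. Their poses are not given: they have to be found in the camera images.
- breadbox: Light wooden bread box, fixed, 188 mm wide (x) and 340 mm long (y), walls 9 mm, inside 170 x 322 mm. Origin under its centre, on the worktop; z up. Inner floor 14 mm above the worktop. Long sides and +y end 84 mm high, -y end wall only 72 mm. Its +y part has a fixed top (deck); the mouth, 190 mm long (y = -161 to +29 mm) and 170 mm wide, lies at the -y end, under the half lid when that is shut.
- deck_edge (a point): Middle of the lower edge of the fixed deck where it meets the mouth: box frame (0, +29, 78) mm, axes as the box's. The deck is 6 mm thick, flush with the 84 mm rim, its underside 78 mm above the worktop; it runs from here to the box's +y end.
- lid (a joint): Travel of the half lid along the box's +y, over the deck, in m: 0 = shut over the mouth, 0.200 = fully open at its stop (mouth quite clear; the lid then overhangs the +y end by 61 mm). Starts between 0 and 0.06. Needs about 2 N to slide, stays where it is left. Brown wooden panel 188 x 201 mm, 8 mm thick, its top 92 mm above the worktop.
- lid_knob (a point): Centre of the round dark knob on the lid, to be gripped: 30 mm across at its widest, at 21 mm above the lid's top surface; the knob's top is 13 mm higher. With the lid shut it lies at y = -71 mm in the box's frame, x = 0, and moves with the lid.
- pin_mid (a point): Centre of the rolling pin: plain, tapered, reddish wood, 300 mm long, 32 mm thick over its middle 110 mm, about 22 mm near its ends, 0.14 to 0.28 kg. It lies loose on the box's floor (axis 30 mm above the worktop), nearly along the box's y, and can roll. This frame's y runs along the pin to the end that lies under the deck; x and z turn as it rolls.
- pin_deck_end (a point): Middle of the end face of the pin that lies under the fixed deck (pin frame y = +150 mm).
- pin_mouth_end (a point): Middle of the other end face of the pin, under the mouth (pin frame y = -150 mm).
- spice_a: Bystander, to be left alone: spice jar with dark cap, 44x44x105 mm, behind the box. Origin at the middle of its underside.
- spice_b: Bystander, to be left alone: spice jar with dark cap, 41x41x105 mm, behind the box. Origin at the middle of its underside.
- lemon: Bystander, to be left alone: lemon, 71x53x51 mm, in front of the sink. Origin at the middle of its underside.
- jam_jar: Bystander, to be left alone: jam jar with green lid, 78x78x92 mm, in front of the sink. Origin at the middle of its underside.
- teaspoon: Bystander, to be left alone: steel teaspoon, 137x28x13 mm, in front of the sink. Origin at the middle of its underside.

How it is judged:
On the way, in this order (a step that is already met when the one before it is completed fails the run):
1. the half lid is slid right open (travel over 180 mm) (value of joint lid above 0.18 m), for 0.2 s.
2. the gripped pin is tilted, its mouth end raised out of the box while its other end is still under the deck (contact force between the fingers and rolling_pin above 2 N and z of pin_mouth_end in the frame of breadbox above 0.082 m and y of pin_deck_end in the frame of deck_edge above 0 m and z of pin_deck_end in the frame of deck_edge below 0 m and z of pin_deck_end in the frame of breadbox above 0 m), for 0.1 s.
At the end, for the whole second after the job is handed in: The pin is gripped between the fingers and still (under 30 mm/s), level within 15 degrees, both its ends more than 175 mm above the worktop and touching neither box nor lid; the lid is still open by more than 175 mm; none of the bystanders has moved 30 mm (contact force between the fingers and rolling_pin above 2 N and height (world z) of each of pin_deck_end, pin_mouth_end above 0.175 m and angle between pin_mid's own y axis and vertical between 1.309 and 1.833 rad and linear speed of rolling_pin below 0.03 m/s and contact force between rolling_pin and breadbox below 0.05 N and value of joint lid above 0.175 m and distance of each of spice_a, spice_b, lemon, jam_jar, teaspoon from where it was at the start of the episode below 0.03 m); the arm keeps its last pose, push and grip.
It fails at once if the pin is forced against the box (over 40 N) (contact force between rolling_pin and breadbox above 40 N).
It fails at once if something else on the worktop is moved by 30 mm or more (distance of any of spice_a, spice_b, lemon, jam_jar, teaspoon from where it was at the start of the episode above 0.03 m).
It also fails if it takes over 48 s, if anything falls off the work surface, if the arm or the gripper's body presses on something with over 40 N, if the wrist force passes 120 N, or if a joint passes its speed limit or range.

### The arm

A 6-joint arm with a two-finger parallel gripper is mounted at the origin on a cart in front of the work surface, level with it; the furniture and walls round the work are solid. World frame = base frame: x ahead of the robot, y to its left, z up, the work surface at z = 0. Lengths are in m, angles in rad, forces in N, time in s.
With the tool pointing down it reaches from about 0.3 to 0.875 m from the base axis. Payload 6.4 kg.
Tool frame: the origin (TCP) lies midway between the tips of the shut fingers; the grasp point (between the pads) lies 19 mm behind it (ctrl.hold_point_z is the distance from the TCP to the grasp point, in m); z points along the fingers, y is the line along which they close (so a half turn about z gives the same grasp; the last joint's range is limited). The gripper opens to 85 mm and grips with 20 to 120 N. Pads are 22 mm wide; open, the fingers measure 114 mm over their backs; the gripper's body (76 mm by 85 mm) begins 54 mm behind the grasp point. The pads swing forward as they close: fully open they stand 13 mm farther back than shut.
Start: joints at [0.928, 0.181, 1.607, -0, 1.354, -0.206], TCP at [0.243, 0.521, 0.231] pointing down, gripper open.
Joint ranges: [-2.99, 2.99], [-0.89, 2.07], [0.3, 2.58], [-1.14, 4.28], [0, 2.63], [-3.12, 3.12]. Speed limits (rad/s): [2.57, 2.57, 3.01, 3.14, 3.14, 3.14].

### API

Orientations are given as a unit quaternion [w, x, y, z].
In Python, from bench import ctrl gives the robot as it stands.
- The arm moves only by the tool carry_out, never from a script. Its argument "plan" is text: rows parted by semicolons, each of 6 numbers parted by spaces: the shift along the tool's x, y, z as a fraction of full scale, then the turn, a rotation vector about the tool's x, y, z as a fraction of full scale. A call has exactly 8 rows; each row shifts and turns the commanded pose from where the row before left it, along the tool's axes as they then stand; what a row does not reach is not made up. Full scale, the value 1, is 40 mm for a shift and 0.1 rad for a turn. A row lasts 1/12 s, in which the tool goes at most 41.7 mm and 7.16 degrees, less where a joint would pass 70% of its speed; a pose out of reach is approached as far as the arm can. A call with a number of a shift or a turn outside -1 to 1 is refused whole. A call with a gripper value outside its range is refused whole. "claw" is the gripper's target within -1 to 1 (shut at 1, half-way at 0, fully open at -1), set as the call begins (left out, the last holds). The fingers move at their own pace and stop on an object; the grip force is fixed at half the most. Time passes only in rows, so rows that do not move let the fingers close, or fill a call up. It gives the time, the measured TCP pose, the force, the opening and the grip force at its end, in the units of the state.
- ctrl.get_obs(): the state, without advancing time (a new reading comes with each control period).
- ctrl.camera(name): name is "scene" or "side" or "wrist"; returns a dict with "pixels" (400x640x3 uint8, red, green, blue), "mtx" (3x3 intrinsics, pixels), "k1" (the pictures are not rectified: a ray, as slopes to the right and down, at radius r is drawn at 1 + k1 r^2 times it, then the intrinsics apply), "R" (3x3) and "t" (3): a world point X has camera coordinates R X + t. Camera axes: x right, y down, z forward; pixel columns grow to the right and rows downward; lengths in m; the calibration is good to about 2 mm. A picture is of the moment at which its call begins. There is no depth.
- ctrl.hand_in(): hands the job in; it is judged then, once.
The state is a dict: "time_s": time; "q": joint angles; "dq": joint speeds; "joint_efforts": joint torques, N m; "eef_pos": TCP position; "eef_rot": TCP orientation; "wrist_force": force on the tool from outside, world axes, zero at the start; "torque": the same for the moment, N m; "opening": opening from 0.0 (shut) to 1.0 (fully open); "grasp_force": force on a finger pad.
Only numpy, scipy, OpenCV 4.12 (cv2) and the standard library are available. Lean on these libraries where they do the work, as an engineer would, in place of code of your own. Each camera call takes 0.05 s, during which the arm holds its last target. There are 200 camera calls.

## Working session

There is one attempt and no reset: what is moved stays moved. The work goes in short steps, Python scripts to look and compute and a tool call to move; the robot and the scene stay as the last step left them, time stands still between calls to the robot, and variables do not carry over. Pictures are saved under pics/ and viewed, at most 10 in all, crops included, and the job is handed in when it is done.

Besides the shell and the picture viewer there is one more tool, called after ">>>" as name(argument=value, ...), one argument or row to a line, values as JSON. carry_out: Moves the arm, as the interface text tells. Shift numbers are shares of 40 mm and turn numbers shares of 0.1 rad, none past 1 either way. Its arguments: {"type":"object","properties":{"plan":{"type":"string"},"claw":{"type":"number"}},"required":["plan"]}

```bash
mkdir -p pics; cat > h.py <<'E'
import numpy as np, cv2
from bench import ctrl
def snap(n,f):
    c=ctrl.camera(n); cv2.imwrite('pics/'+f,c['pixels'][:,:,::-1]); np.savez('pics/'+f[:-4]+'.npz',**c); return c
def ray(c,u,v):
    K=np.array(c['mtx']);d=np.array([(u-K[0,2])/K[0,0],(v-K[1,2])/K[1,1]]);p=d.copy()
    for _ in range(20): p=d/(1+float(c['k1'])*(p@p))
    R=np.array(c['R']);t=np.array(c['t']);return -R.T@t, R.T@np.array([p[0],p[1],1.])
def onz(c,u,v,z):
    o,d=ray(c,u,v);return o+d*(z-o[2])/d[2]
def proj(c,X):
    K=np.array(c['mtx']);x=np.array(c['R'])@np.array(X)+np.array(c['t']);p=x[:2]/x[2];p=p*(1+float(c['k1'])*(p@p));return K[0,0]*p[0]+K[0,2],K[1,1]*p[1]+K[1,2]
E
python3 - <<'E'
from h import *
o=ctrl.get_obs();print(o)
cs=[snap(n,n+'0.png') for n in('scene','side','wrist')]
for c in cs: print(-np.array(c['R']).T@c['t'],c['k1'])
cv2.imwrite('pics/both.png',cv2.resize(np.vstack([cs[0]['pixels'],cs[1]['pixels']])[:,:,::-1],(480,600)))
E
```

```text
{'time_s': 0.0, 'q': array([ 9.27700407e-01,  1.81579756e-01,  1.60800737e+00, -2.59689229e-06,
        1.35386684e+00, -2.06292790e-01]), 'dq': array([-0.00010374,  0.00029947, -0.00145758, -0.00047344,  0.00070394,
        0.00116618]), 'joint_efforts': array([ 9.09970458e-04, -4.44868469e+01, -3.51344311e+01, -1.41873220e-04,
        8.86469643e-03,  8.92241673e-06]), 'eef_pos': array([0.24287879, 0.52055002, 0.23036274]), 'eef_rot': array([-3.82314554e-04,  2.16669068e-01,  9.76244666e-01, -8.48503365e-04]), 'wrist_force': array([-1.30111104, -0.37949138, -0.22648733]), 'torque': array([-0.07734157,  0.01291519,  0.01168335]), 'grasp_force': 0.0, 'opening': 0.9976977432140769}
[-0.10866039 -1.41172576  0.80526323] -0.10001710611614324
[ 0.12212978 -1.08476187  0.67858295] -0.10638679758401762
[0.18409645 0.54836988 0.37332488] 0.0017430902147538424
```

View pics/scene0.png

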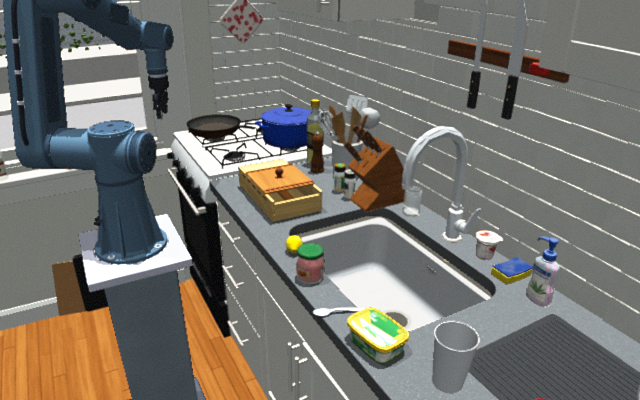

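View pics/side0.png

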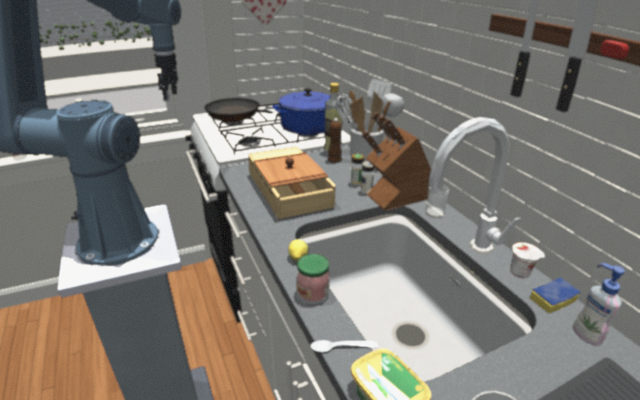

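The scene view shows the box at about (280,190) px with its mouth end toward the camera and the knob at (279,172). In the side view the knob is at (290,162). I'll enlarge both.

```bash
python3 - <<'E'
from h import *
a=cv2.imread('pics/scene0.png')[150:230,225:345];b=cv2.imread('pics/side0.png')[140:225,235:345]
a=cv2.resize(a,(480*5//6+0,320*5//6));b=cv2.resize(b,(400,309))
cv2.imwrite('pics/crop0.png',np.vstack([a,b]))
for n in('scene0','side0'):
    c=np.load(f'pics/{n}.npz'); hsv=cv2.cvtColor(c['pixels'],cv2.COLOR_RGB2HSV)
    # knob guess by dark blob near
    u,v=(279,172) if n=='scene0' else (290,162)
    print(n,onz(c,u,v,.113))
E
```

```text
scene0 [0.54324136 0.06728677 0.113     ]
side0 [0.54848341 0.07020369 0.113     ]
```

View pics/crop0.png

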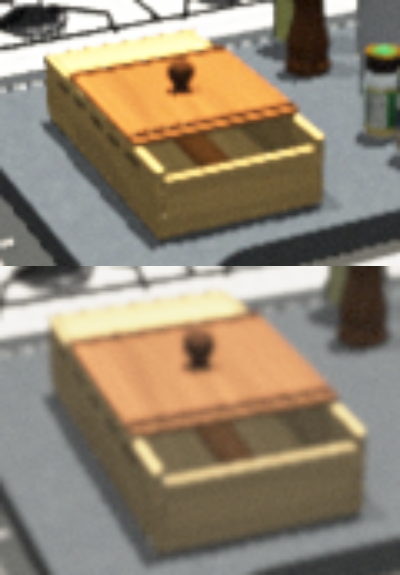

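View pics/wrist0.png

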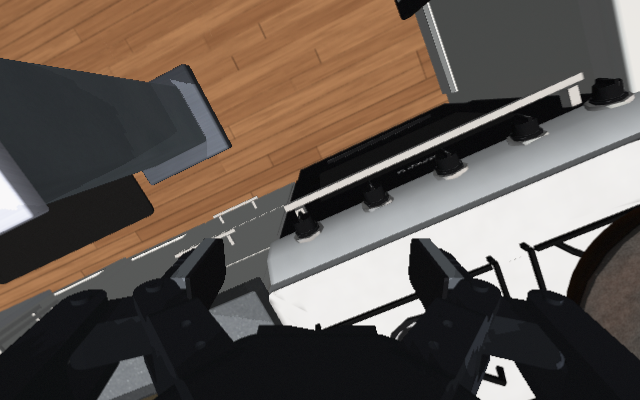

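The crops show the lid about 50 mm open, the knob at scene (279,172), and the reddish pin left of centre in the gap. The wrist camera can't see the box yet. I'll calculate the box corners from these pixels.

```bash
python3 - <<'E'
from h import *
P={'scene':[((273,221.4),0,'FLb'),((321,212),0,'FRb'),((238.8,167.1),.084,'RLt'),((287,158.5),.084,'RRt'),((279,172),.113,'knob'),((268.5,192),.092,'lidFL'),((314,182.3),.092,'lidFR'),((246.8,172),.092,'lidRL')],
'side':[((277.6,219.5),0,'FLb'),((334,208.5),0,'FRb'),((248.8,154.3),.084,'RLt'),((299.5,147.5),.084,'RRt'),((289.5,162.5),.113,'knob'),((272,183),.092,'lidFL'),((327.5,176.5),.092,'lidFR'),((255.3,160.7),.092,'lidRL')]}
for n in P:
    c=np.load(f'pics/{n}0.npz')
    for (p,z,l) in P[n]: print(n,l,onz(c,*p,z).round(3))
    px={'scene':[(283.5,194.5),(293,197.5)],'side':[(290.5,183.5),(301,192)]}[n]
    for p in px: print('pin',onz(c,*p,.042).round(3))
from scipy.spatial.transform import Rotation as Ro
o=ctrl.get_obs();q=o['eef_rot'];print(Ro.from_quat([*q[1:],q[0]]).as_matrix().round(3))
E
```

```text
scene FLb [ 0.457 -0.068  0.   ]
scene FRb [ 0.634 -0.083  0.   ]
scene RLt [0.454 0.243 0.084]
scene RRt [0.655 0.239 0.084]
scene knob [0.543 0.067 0.113]
scene lidFL [ 0.461 -0.027  0.092]
scene lidFR [ 0.635 -0.028  0.092]
scene lidRL [0.457 0.166 0.092]
pin [0.54  0.026 0.042]
pin [ 0.56  -0.011  0.042]
side FLb [ 0.452 -0.071  0.   ]
side FRb [ 0.637 -0.08   0.   ]
side RLt [0.459 0.246 0.084]
side RRt [0.648 0.235 0.084]
side knob [0.546 0.067 0.113]
side lidFL [ 0.46  -0.008  0.092]
side lidFR [ 0.634 -0.033  0.092]
side lidRL [0.46  0.168 0.092]
pin [0.544 0.057 0.042]
pin [ 0.554 -0.01   0.042]
[[-0.906  0.423 -0.001]
 [ 0.423  0.906 -0.001]
 [ 0.    -0.001 -1.   ]]
```

>>> carry_out(
  plan="-0.72 -0.44 0 0 0 0;-0.72 -0.44 0 0 0 0;-0.72 -0.44 0 0 0 0;-0.72 -0.44 0 0 0 0;-0.72 -0.44 0 0 0 0;-0.72 -0.44 0 0 0 0;-0.72 -0.44 0 0 0 0;-0.72 -0.44 0 0 0 0",
  claw=-1,
)

```text
time_s: 0.82
eef_pos: [0.3929, 0.2945, 0.2312]
eef_rot: [-0.0, 0.217, 0.976, -0.0]
wrist_force: [0.7, 0.5, 0.3]
opening: 0.999
grasp_force: 0.0
```

>>> carry_out(
  plan="-0.72 -0.44 0 0 0 0;-0.72 -0.44 0 0 0 0;-0.72 -0.44 0 0 0 0;-0.72 -0.44 0 0 0 0;-0.72 -0.44 0 0 0 0;-0.72 -0.44 0 0 0 0;-0.72 -0.44 0 0 0 0;-0.72 -0.44 0 0 0 0",
)

```text
time_s: 1.48
eef_pos: [0.5422, 0.0693, 0.2311]
eef_rot: [-0.0, 0.217, 0.976, 0.0]
wrist_force: [0.9, 0.1, -0.6]
opening: 0.998
grasp_force: 0.0
```

>>> carry_out(
  plan="0 0 0 0 0 1;0 0 0 0 0 1;0 0 0 0 0 1;0 0 0 0 0 1;0 0 0 0 0 1;0 0 0 0 0 1;0 0 0 0 0 1;0 0 0 0 0 1",
)

```text
time_s: 2.15
eef_pos: [0.5414, 0.0709, 0.2309]
eef_rot: [-0.0, 0.582, 0.813, -0.0]
wrist_force: [1.1, -0.6, -0.6]
opening: 0.998
grasp_force: 0.0
```

>>> carry_out(
  plan="0 0 0 0 0 1;0 0 0 0 0 1;0 0 0 0 0 1;0 0 0 0 0 0.7;0 0 0 0 0 0;0 0 0 0 0 0;0 0 0 0 0 0;0 0 0 0 0 0",
)

```text
time_s: 2.82
eef_pos: [0.5416, 0.0709, 0.2312]
eef_rot: [-0.0, 0.719, 0.695, -0.0]
wrist_force: [0.4, 0.1, 0.9]
opening: 1.001
grasp_force: 0.0
```

```bash
python3 - <<'E'
from h import *
c=snap('wrist','w1.png');o=ctrl.get_obs();q=o['eef_rot']
from scipy.spatial.transform import Rotation as Ro
print(o['eef_pos'],o['q'].round(2),o['time_s'],Ro.from_quat([*q[1:],q[0]]).as_matrix().round(3))
print(proj(c,(.545,.068,.113)))
E
```

```text
[0.54160149 0.07094391 0.23121204] [-0.09  0.12  1.68 -0.    1.35 -0.05] 2.8667 [[ 0.035  0.999 -0.   ]
 [ 0.999 -0.035 -0.   ]
 [-0.    -0.    -1.   ]]
(np.float64(320.33041769014704), np.float64(189.88274553848584))
```

View pics/w1.png

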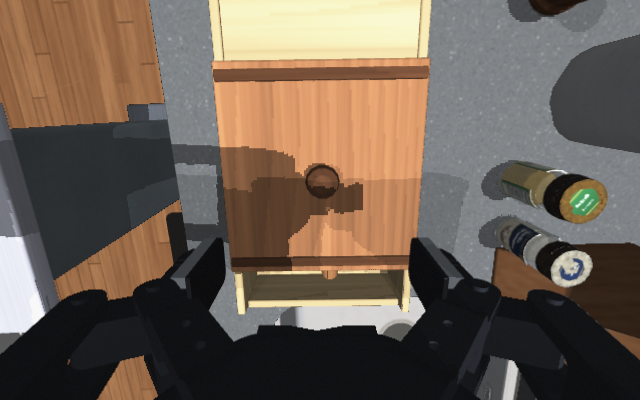

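The wrist view looks down on the lid. The knob is at (322,182), the lid's rear corners at (213,62) and (429,58), the front corners at (231,268) and (421,266), and the pin shows at (330,273).

```bash
python3 - <<'E'
from h import *
c=np.load('pics/w1.npz')
print('knob',onz(c,322,182,.113))
for n,p,z in[('RL',(213,62),.092),('RR',(429,58),.092),('FL',(231,268),.092),('FR',(421,266),.092),('boxFL',(236,313),.072),('boxFR',(410,309),.072),('deckinL',(222,40),.084),('pin',(330,273),.046)]: print(n,onz(c,*p,z).round(4))
E
```

```text
knob [0.54668504 0.07505434 0.113     ]
RL [0.4571 0.1786 0.092 ]
RR [0.6412 0.1752 0.092 ]
FL [ 0.4515 -0.0165  0.092 ]
FR [ 0.6447 -0.021   0.092 ]
boxFL [ 0.4445 -0.0841  0.072 ]
boxFR [ 0.6422 -0.0858  0.072 ]
deckinL [0.4646 0.1971 0.084 ]
pin [ 0.5534 -0.0521  0.046 ]
```

>>> carry_out(
  plan="0.08 0.12 0.7 0 0 0.0;0 0 0.7 0 0 0;0 0 0.6 0 0 0;0 0 0.5 0 0 0;0 0 0.4 0 0 0;0 0 0.25 0 0 0;0 0 0.15 0 0 0;0 0 0 0 0 0",
)

```text
time_s: 3.53
eef_pos: [0.5459, 0.074, 0.0983]
eef_rot: [-0.001, 0.72, 0.694, -0.001]
wrist_force: [-0.2, 0.5, 0.3]
opening: 1.002
grasp_force: 0.0
```

>>> carry_out(
  plan="0 0 0 0 0 0;0 0 0 0 0 0;0 0 0 0 0 0;0 0 0 0 0 0;0 0 0 0 0 0;0 0 0 0 0 0;0 0 0 0 0 0;0 0 0 0 0 0",
  claw=1,
)

```text
time_s: 4.2
eef_pos: [0.5464, 0.074, 0.1005]
eef_rot: [-0.0, 0.72, 0.694, -0.0]
wrist_force: [-4.1, -0.0, 7.2]
opening: 0.316
grasp_force: 58.7
```

>>> carry_out(
  plan="0.25 0 0 0 0 0;0.5 -0.01 0 0 0 0;0.5 -0.01 0 0 0 0;0.5 -0.01 0 0 0 0;0.5 -0.01 0 0 0 0;0.5 -0.01 0 0 0 0;0.35 0 0 0 0 0;0.15 0 0 0 0 0",
)

```text
time_s: 4.87
eef_pos: [0.549, 0.2057, 0.1005]
eef_rot: [-0.0, 0.719, 0.695, 0.0]
wrist_force: [-3.3, -1.9, 8.6]
opening: 0.317
grasp_force: 59.4
```

>>> carry_out(
  plan="0.1 0 0 0 0 0;0.05 0 0 0 0 0;0 0 0 0 0 0;0 0 0 0 0 0;0 0 0 0 0 0;0 0 0 0 0 0;0 0 0 0 0 0;0 0 0 0 0 0",
)

```text
time_s: 5.53
eef_pos: [0.5491, 0.2107, 0.1005]
eef_rot: [-0.0, 0.72, 0.694, 0.0]
wrist_force: [-4.6, 2.5, 7.4]
opening: 0.313
grasp_force: 59.3
```

>>> carry_out(
  plan="0.08 0 0 0 0 0;0.06 0 0 0 0 0;0.05 0 0 0 0 0;0 0 0 0 0 0;0 0 0 0 0 0;0 0 0 0 0 0;0 0 0 0 0 0;0 0 0 0 0 0",
)

```text
time_s: 6.2
eef_pos: [0.5492, 0.2175, 0.1005]
eef_rot: [-0.0, 0.72, 0.694, -0.0]
wrist_force: [-5.7, -0.3, 8.1]
opening: 0.317
grasp_force: 59.4
```

>>> carry_out(
  plan="0.08 0 0 0 0 0;0.06 0 0 0 0 0;0.05 0 0 0 0 0;0 0 0 0 0 0;0 0 0 0 0 0;0 0 0 0 0 0;0 0 0 0 0 0;0 0 0 0 0 0",
)

```text
time_s: 6.87
eef_pos: [0.5492, 0.2177, 0.1004]
eef_rot: [0.003, 0.72, 0.694, -0.006]
wrist_force: [-11.0, -31.3, 16.2]
opening: 0.312
grasp_force: 60.1
```

>>> carry_out(
  plan="-0.18 0 0 0 0 0;0 0 0 0 0 0;0 0 0 0 0 0;0 0 0 0 0 0;0 0 0 0 0 0;0 0 0 0 0 0;0 0 0 0 0 0;0 0 0 0 0 0",
  claw=-1,
)

```text
time_s: 7.53
eef_pos: [0.5496, 0.2184, 0.0992]
eef_rot: [-0.0, 0.72, 0.694, -0.0]
wrist_force: [0.6, -0.4, 1.0]
opening: 1.003
grasp_force: 0.0
```

>>> carry_out(
  plan="0 0 -0.4 0 0 0;0 0 -0.8 0 0 0;0 0 -1 0 0 0;-0.4 0 -0.8 0 0 0;-0.9 0 -0.2 0 0 0;-1 0 0 0 0 0;-1 0 0 0 0 0;-1 0 0 0 0 0",
)

```text
time_s: 8.2
eef_pos: [0.5434, 0.0449, 0.2279]
eef_rot: [0.0, 0.719, 0.695, 0.0]
wrist_force: [0.8, -0.5, -0.4]
opening: 0.999
grasp_force: 0.0
```

>>> carry_out(
  plan="-0.5 0 0 0 0 0;0 0 0 0 0 0;0 0 0 0 0 0;0 0 0 0 0 0;0 0 0 0 0 0;0 0 0 0 0 0;0 0 0 0 0 0;0 0 0 0 0 0",
)

```text
time_s: 8.87
eef_pos: [0.5428, 0.0269, 0.2272]
eef_rot: [-0.0, 0.719, 0.695, -0.0]
wrist_force: [0.3, -0.2, -0.2]
opening: 1.003
grasp_force: 0.0
```

```bash
python3 - <<'E'
from h import *
c=snap('wrist','w2.png');o=ctrl.get_obs()
print(o['eef_pos'],o['eef_rot'],o['time_s'])
snap('scene','scene2.png');snap('side','side2.png')
E
```

```text
[0.54282036 0.02676223 0.22725827] [-3.77347600e-05  7.19309892e-01  6.94689339e-01 -9.23101674e-06] 8.9167
```

View pics/w2.png

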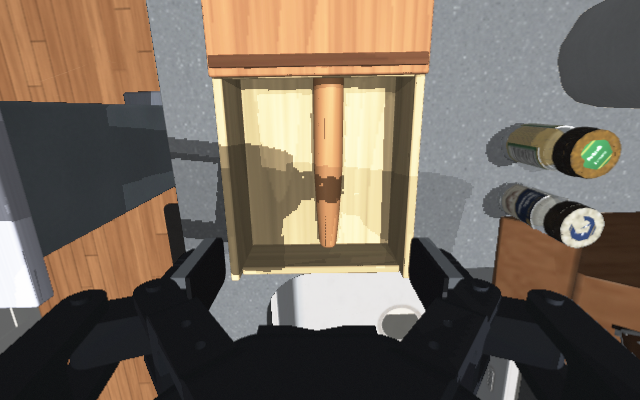

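The mouth is fully clear. The pin runs from (329,80) at the deck edge to its free end at (328,246). I'll measure its axis.

```bash
python3 - <<'E'
from h import *
c=np.load('pics/w2.npz')
for r,(a,b) in {85:(314,343),120:(315,343),150:(315,343),200:(316,341),235:(321,337)}.items():
    row=c['pixels'][r,300:360].astype(int); 
    h=cv2.cvtColor(c['pixels'][r:r+1,300:360],cv2.COLOR_RGB2HSV)[0]
    m=(h[:,0]<14); k=np.where(m)[0]+300
    print(r,k.min(),k.max(),len(k),onz(c,k.min()-.5,r,.030).round(4),onz(c,k.max()+.5,r,.030).round(4))
print('end',onz(c,328,247,.025),'lid front',onz(c,318,76,.084),'box',onz(c,233,279,.072),onz(c,405,272,.072))
E
```

```text
85 314 342 18 [0.543  0.1172 0.03  ] [0.5734 0.1161 0.03  ]
120 314 342 11 [0.5416 0.0815 0.03  ] [0.5729 0.0804 0.03  ]
150 315 341 8 [0.5415 0.0491 0.03  ] [0.5714 0.0481 0.03  ]
200 317 339 21 [ 0.5417 -0.0086  0.03  ] [ 0.5682 -0.0095  0.03  ]
235 320 336 10 [ 0.5437 -0.0522  0.03  ] [ 0.5639 -0.0529  0.03  ]
end [ 0.55353444 -0.07040753  0.025     ] lid front [0.54760432 0.12056559 0.084     ] box [ 0.44822117 -0.08242455  0.072     ] [ 0.63477894 -0.0805341   0.072     ]
```

>>> carry_out(
  plan="0.34 0.32 0 0 0 -0.1;0 0 0.6 0 0 0;0 0 0.8 0 0 0;0 0 0.8 0 0 0;0 0 0.7 0 0 0;0 0 0.4 0 0 0;0 0 0.2 0 0 0;0 0 0 0 0 0",
)

```text
time_s: 9.68
eef_pos: [0.5547, 0.0394, 0.0853]
eef_rot: [-0.002, 0.716, 0.698, -0.001]
wrist_force: [0.7, 0.0, 0.9]
opening: 1.001
grasp_force: 0.0
```

>>> carry_out(
  plan="0 0 0.25 0 0 0;0 0 0.35 0 0 0;0 0 0.35 0 0 0;0 0 0.3 0 0 0;0 0 0.2 0 0 0;0 0 0.15 0 0 0;0 0 0.08 0 0 0;0 0 0 0 0 0",
)

```text
time_s: 10.35
eef_pos: [0.5558, 0.0392, 0.0196]
eef_rot: [-0.0, 0.716, 0.698, -0.0]
wrist_force: [-1.0, 0.0, -1.0]
opening: 1.0
grasp_force: 0.0
```

>>> carry_out(
  plan="0 0 0 0 0 0;0 0 0 0 0 0;0 0 0 0 0 0;0 0 0 0 0 0;0 0 0 0 0 0;0 0 0 0 0 0;0 0 0 0 0 0;0 0 0 0 0 0",
  claw=1,
)

```text
time_s: 11.02
eef_pos: [0.5568, 0.0391, 0.0208]
eef_rot: [0.001, 0.716, 0.698, 0.0]
wrist_force: [-1.4, 0.4, 5.8]
opening: 0.351
grasp_force: 59.1
```

>>> carry_out(
  plan="0 0 -0.13 0 -0.28 0;0 0 -0.13 0 -0.28 0;0.01 0 -0.13 0 -0.28 0;0.01 0 -0.13 0 -0.28 0;0.01 0 -0.13 0 -0.28 0;0.01 0 -0.13 0 -0.28 0;0.01 0 -0.13 0 -0.28 0;0.01 0 -0.13 0 -0.28 0",
)

```text
time_s: 11.68
eef_pos: [0.5557, 0.0457, 0.0607]
eef_rot: [0.078, 0.712, 0.693, -0.081]
wrist_force: [0.1, -0.3, -2.0]
opening: 0.354
grasp_force: 59.4
```

>>> carry_out(
  plan="0 0 0 0 0 0;0 0 0 0 0 0;0 0 0 0 0 0;0 0 0 0 0 0;0 0 0 0 0 0;0 0 0 0 0 0;0 0 0 0 0 0;0 0 0 0 0 0",
)

```text
time_s: 12.35
eef_pos: [0.5563, 0.0455, 0.061]
eef_rot: [0.078, 0.712, 0.693, -0.08]
wrist_force: [0.2, -0.1, -2.4]
opening: 0.349
grasp_force: 59.4
```

```bash
python3 - <<'E'
from h import *
a=snap('scene','s3.png')['pixels'][140:230,225:345,::-1];b=snap('side','d3.png')['pixels'][130:220,235:355,::-1];w=snap('wrist','w3.png')['pixels'][:,:,::-1]
cv2.imwrite('pics/m3.png',np.hstack([np.vstack([cv2.resize(a,(400,300)),cv2.resize(b,(400,300))]),cv2.resize(w,(400,600))*0+cv2.copyMakeBorder(cv2.resize(w,(400,250)),0,350,0,0,0)]))
E
```

```text
(no output)
```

View pics/m3.png

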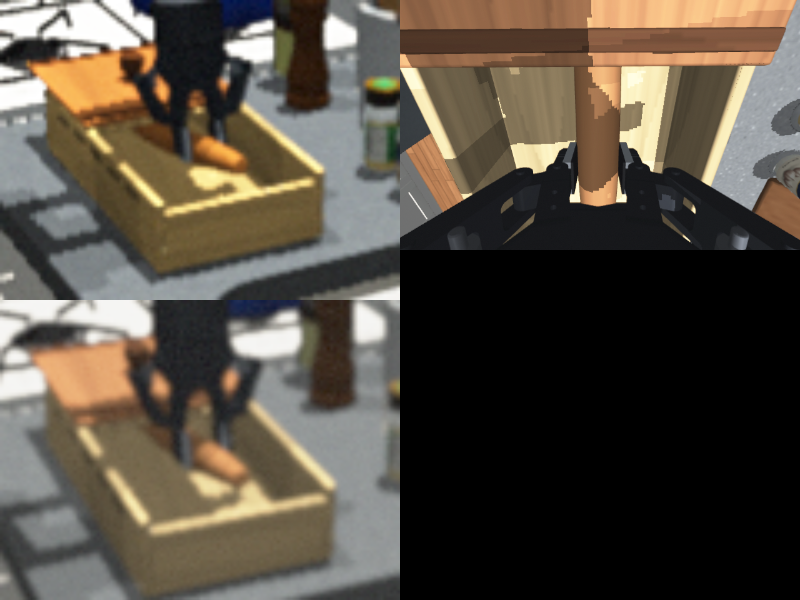

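The pin is held and tilted. Its free end is at about scene (298,188) and side (308,183), and the lid is open. I'll triangulate the tip height.

```bash
python3 - <<'E'
from h import *
a=np.load('pics/s3.npz');b=np.load('pics/d3.npz')
o1,d1=ray(a,297.8,187.8);o2,d2=ray(b,307.2,182.8)
d1/=np.linalg.norm(d1);d2/=np.linalg.norm(d2)
s=np.linalg.lstsq(np.c_[d1,-d2],o2-o1,rcond=None)[0];print(o1+s[0]*d1,o2+s[1]*d2)
for z in(.06,.08,.1,.12):print(z,onz(a,297.8,187.8,z),onz(b,307.2,182.8,z))
w=np.load('pics/w3.npz')
E
```

```text
[ 0.54139464 -0.08792154  0.1156169 ] [ 0.54190776 -0.08858761  0.11482202]
0.06 [0.59381868 0.01883736 0.06      ] [0.58272839 0.00828375 0.06      ]
0.08 [ 0.57496684 -0.01955345  0.08      ] [ 0.56783633 -0.02705656  0.08      ]
0.1 [ 0.556115   -0.05794426  0.1       ] [ 0.55294428 -0.06239686  0.1       ]
0.12 [ 0.53726317 -0.09633508  0.12      ] [ 0.53805222 -0.09773717  0.12      ]
```

>>> carry_out(
  plan="-0.1 0 0 0 0 0;-0.25 0 0 0 0 0;-0.35 0 0 0 0 0;-0.35 0 0 0 0 0;-0.35 0 0 0 0 0;-0.3 0 0 0 0 0;-0.2 0 0 0 0 0;0 0 0 0 0 0",
)

```text
time_s: 13.17
eef_pos: [0.5547, -0.0306, 0.0787]
eef_rot: [0.079, 0.713, 0.693, -0.08]
wrist_force: [0.4, -0.4, -2.6]
opening: 0.348
grasp_force: 59.4
```

>>> carry_out(
  plan="-0.2 0 0 0 0 0;-0.3 0 0 0 0 0;-0.4 0 0 0 0 0;-0.4 0 0 0 0 0;-0.3 0 0 0 0 0;-0.15 0 0 0 0 0;0 0 0 0 0 0;0 0 0 0 0 0",
)

```text
time_s: 13.83
eef_pos: [0.5525, -0.0967, 0.0935]
eef_rot: [0.078, 0.712, 0.693, -0.08]
wrist_force: [-0.8, -0.7, -2.8]
opening: 0.35
grasp_force: 59.4
```

```bash
python3 - <<'E'
from h import *
w=snap('wrist','w4.png');print(ctrl.get_obs()['eef_pos'])
E
```

```text
[ 0.55238024 -0.09629184  0.09330691]
```

View pics/w4.png

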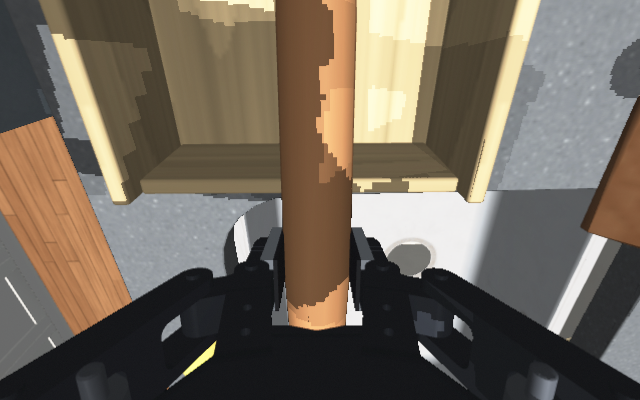

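The pin is drawn back, lies clear over the near wall and is still gripped; the deck end is out of frame at the top. Next I'll pull a little more, then lift.

>>> carry_out(
  plan="-0.25 0 0 0 0 0;-0.3 0 -0.1 0 0 0;-0.2 0 -0.3 0 0 0;-0.12 0 -0.5 0 0 0;-0.12 0 -0.55 0 0 0;-0.12 0 -0.55 0 0 0;-0.12 0 -0.5 0 0 0;-0.05 0 -0.2 0 0 0",
)

```text
time_s: 14.55
eef_pos: [0.5538, -0.1237, 0.2152]
eef_rot: [0.081, 0.712, 0.693, -0.079]
wrist_force: [0.7, -0.2, -1.5]
opening: 0.347
grasp_force: 59.5
```

>>> carry_out(
  plan="-0.08 0 -0.3 0 0.2 0;-0.1 0 -0.5 0 0.3 0;-0.1 0 -0.5 0 0.4 0;-0.05 0 -0.5 0 0.4 0;-0.05 0 -0.4 0 0.4 0;0 0 -0.2 0 0.35 0;0 0 0 0 0.2 0;0 0 0 0 0 0",
)

```text
time_s: 15.22
eef_pos: [0.5518, -0.1239, 0.3078]
eef_rot: [-0.0, 0.717, 0.697, 0.001]
wrist_force: [1.2, 0.2, -1.8]
opening: 0.35
grasp_force: 59.5
```

>>> carry_out(
  plan="0 0 0 0 0 0;0 0 0 0 0 0;0 0 0 0 0 0;0 0 0 0 0 0;0 0 0 0 0 0;0 0 0 0 0 0;0 0 0 0 0 0;0 0 0 0 0 0",
)

```text
time_s: 15.88
eef_pos: [0.5519, -0.1227, 0.3076]
eef_rot: [-0.0, 0.716, 0.698, 0.0]
wrist_force: [0.1, 0.9, -2.2]
opening: 0.349
grasp_force: 59.5
```

```bash
python3 - <<'E'
from h import *
a=snap('scene','s5.png')['pixels'][90:290,200:440,::-1];b=snap('side','d5.png')['pixels'][90:290,200:440,::-1];o=ctrl.get_obs();print(o['eef_pos'],o['eef_rot'])
cv2.imwrite('pics/m5.png',np.hstack([cv2.resize(a,(400,333)),cv2.resize(b,(400,333))]))
E
```

```text
[ 0.55192465 -0.1227386   0.30762303] [-3.15110668e-04  7.16233116e-01  6.97860946e-01  3.51442424e-04]
```

View pics/m5.png

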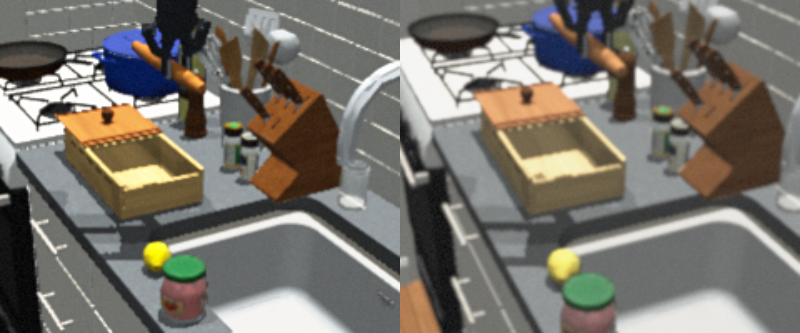

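The pin is held well above the box, the lid is open, and the bystanders are in place. The tips are at about scene (322,143) and (280,117). I'll check that it is level.

```bash
python3 - <<'E'
from h import *
a=np.load('pics/s5.npz');b=np.load('pics/d5.npz')
for y in(-.225,.075):
  for z in (.31,.327,.345): print(y,z,np.round(proj(a,(.552+.025*(y+.12),y,z)),1)*1.667-np.array([200,90])*1.667,np.round(proj(b,(.552+.025*(y+.12),y,z)),1)*1.667-np.array([200,90])*1.667+[400,0])
print(ctrl.get_obs()['grasp_force'],abs(ctrl.get_obs()['dq']).max())
E
```

```text
-0.225 0.31 [200.8735  91.5183] [619.5439  75.6818]
-0.225 0.327 [201.0402  82.3498] [619.8773  64.6796]
-0.225 0.345 [201.2069  72.5145] [620.2107  52.8439]
0.075 0.31 [134.0268  46.1759] [551.5303  19.8373]
0.075 0.327 [133.8601  38.1743] [551.3636  10.6688]
0.075 0.345 [133.6934  29.5059] [551.1969   1.0002]
59.50716555118561 0.0010809853148314704
```

```bash
python3 -c "
from bench import ctrl
print(ctrl.hand_in())"
```

```text
the job is handed in; nothing more can be done
None
```

I slid the lid open to its stop, tilted the pin and drew it out through the mouth, and handed the job in at about 16 s. At hand-in the pin was gripped, still and level about 0.31 m above the worktop, and no bystander appeared to have moved; the tool gave no verdict.

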